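# Fit up a short ladder frame on the welding table

### The job

Set this frame up dry on the fixed bottom rail, ready for tacking: stand the wide post on the end of the rail that meets the cross rail, its long side along the rail, the square post on the end by the end stop, and the round post midway, all upright, centred across the rail's width and square to it, the two end posts flush with the rail's ends. Then lay the loose top rail on the three posts, straight above the bottom rail with its ends in line. Leave the short offcut, the F-clamp and the chipping hammer where they lie.

Things in the scene. Friction and masses are not known exactly. Their poses are not given: they have to be found in the camera images.
- bottom_rail: Fixed target: brown rectangular steel tube lying flat, 300 mm long (its y axis), 50 wide (its x), 30 high, a white chalk line across the top at mid-length. Two grey magnet blocks, 26 mm high, hold it on its far (+x) side. Origin: centre of its underside, on the table. One end butts on the cross rail, the other on the end stop; which is which varies.
- cross_rail: Fixed: the corner of the frame, brown tube of the same section (50 mm wide, 30 mm high), 140 mm long, lying square to the bottom rail across one of its ends and running away from the robot. Origin: at table height on the bottom rail's centre line, 175 mm from the bottom rail's origin (25 mm past the rail's end).
- end_stop: Fixed: bright square steel block 50 x 50 x 22 mm with a black knob on top (28 mm high in all), against the other end of the bottom rail. Origin: centre of its underside, on the bottom rail's centre line, 175 mm from the bottom rail's origin (25 mm past the rail's end).
- wide_post: Loose: dark rectangular tube stub standing upright with open ends, 40 mm (its x) by 60 mm (its y), 80 mm tall, wall 4 mm, about 0.35 kg. Origin: centre of its underside, z up. Stands centred 120 mm from the bottom rail's middle when its outer face is flush with the rail's end.
- square_post: Loose: dark square tube stub standing upright with open ends, 40 x 40 mm, 80 mm tall, wall 4 mm, about 0.27 kg. Origin: centre of its underside, z up. Any quarter turn is as good as another. Stands centred 130 mm from the bottom rail's middle when flush with the rail's end.
- round_post: Loose: dark round tube stub standing upright with open ends, 42 mm outside diameter, 80 mm tall, wall 4 mm, about 0.24 kg. Origin: centre of its underside, z up.
- top_rail: Loose: brown rectangular steel tube lying flat on the table nearest the robot, 300 mm long (its y axis), 50 mm wide (its x), 30 mm high, about 0.66 kg. Origin: centre of its underside, z up. Either end may go to either side; it ends the same way up as it lay, its underside 110 mm above the table.
- offcut: Loose, not used: short dark square tube offcut standing on end, 40 x 40 mm but only 40 mm tall (half the posts' height), among the posts. Origin: centre of its underside.
- f_clamp: Loose, not used: F-clamp with a wooden handle lying on the table on the right, 300 mm bar along its x axis, jaws pointing to its -y, 28 mm high. Origin: under the middle of the bar.
- hammer: Loose, not used: welder's chipping hammer with a coiled handle lying on the table on the left, 290 mm long along its x axis, head at +x, 30 mm high. Origin: on the table under the shank, about the middle of its length.
Mind the look-alikes: they are no part of the job. Leave any red or yellow look-alike of the wide_post alone.

How it is judged (in metres and radians):
At the end, for the whole second after the job is handed in: Posts upright on the bottom rail in their places: within 8 mm across and 10 mm along it, wide and square ones square to it within 7 degrees; top rail resting on them, underside 110 mm up, within 10 mm of straight above the bottom rail, parallel within 4 degrees; all at rest (x of wide_post in the frame of bottom_rail between -0.008 and 0.008 m and height (world z) of wide_post between 0.027 and 0.034 m and angle between each of wide_post, square_post, round_post, top_rail's own z axis and vertical below 0.052 rad and horizontal distance between wide_post and cross_rail between 0.045 and 0.065 m and angle between the y axis of wide_post and the y axis of bottom_rail, either way round below 0.122 rad and linear speed of each of wide_post, square_post, round_post, top_rail below 0.01 m/s and angular speed of each of wide_post, square_post, round_post, top_rail below 0.1 rad/s and x of square_post in the frame of bottom_rail between -0.008 and 0.008 m and height (world z) of square_post between 0.027 and 0.034 m and horizontal distance between square_post and end_stop between 0.035 and 0.055 m and (angle between the x axis of square_post and the y axis of bottom_rail, either way round below 0.122 rad or angle between the y axis of square_post and the y axis of bottom_rail, either way round below 0.122 rad) and x of round_post in the frame of bottom_rail between -0.008 and 0.008 m and height (world z) of round_post between 0.027 and 0.034 m and y of round_post in the frame of bottom_rail between -0.01 and 0.01 m and x of top_rail in the frame of bottom_rail between -0.01 and 0.01 m and y of top_rail in the frame of bottom_rail between -0.01 and 0.01 m and height (world z) of top_rail between 0.106 and 0.114 m and angle between the y axis of top_rail and the y axis of bottom_rail, either way round below 0.07 rad); the robot touches nothing.
It fails at once if the short offcut was moved by more than 25 mm (distance of offcut from where it was at the start of the episode above 0.025 m).
It fails at once if the F-clamp was moved by more than 25 mm (distance of f_clamp from where it was at the start of the episode above 0.025 m).
It fails at once if the chipping hammer was moved by more than 25 mm (distance of hammer from where it was at the start of the episode above 0.025 m).
It also fails if it takes over 109 s, if anything falls off the work surface, if the arm or the gripper's body presses on something with over 40 N, if the wrist force passes 120 N, or if a joint passes its speed limit or range.

### The arm

A 6-joint arm with a two-finger parallel gripper is mounted at the origin on the work surface. World frame = base frame: x ahead of the robot, y to its left, z up, the work surface at z = 0. Lengths are in mm, angles in rad, forces in N, time in s.
With the tool pointing down it reaches from about 300 to 825 mm from the base axis. Payload 5.4 kg.
Tool frame: the origin (TCP) lies midway between the tips of the shut fingers; the grasp point (between the pads) lies 19 mm behind it; z points along the fingers, x is the direction in which the jaws open and shut, and the axes are right-handed (so a half turn about z gives the same grasp; the last joint's range is limited). The gripper opens to 92 mm and grips with 3 to 60 N. Pads are 20 mm wide; open, the fingers measure 128 mm over their backs; the gripper's body (75 mm by 189 mm) begins 69 mm behind the grasp point.
Start: joints at [0.932, 0.158, 1.597, -0, 1.386, -0.21], TCP at [239.081, 522.921, 214.601] pointing down, gripper open.
Joint ranges: [-2.91, 2.91], [-0.94, 2.29], [0.18, 2.7], [-1.29, 4.43], [0.17, 2.64], [-3, 3]. Speed limits (rad/s): [2.57, 2.57, 3.14, 3.14, 3.14, 3.14].

### API

Orientations are given as a rotation vector (axis times angle).
In Python, from plant import ctrl gives the robot as it stands.
- The arm moves only by the tool send_rows, never from a script. Its argument "targets" is a list of rows, each a list of 6 numbers: the shift along the tool's x, y, z in m, then the turn, a rotation vector about the tool's x, y, z in units of 6 degrees (1.0 is 6 degrees). In form: [[dx, dy, dz, ax, ay, az], ...]. A call has 1 to 10 rows; each row shifts and turns the pose as measured when the row begins, along the tool's axes as they then stand; what a row does not reach is not made up. A row lasts 1/12 s, in which the tool goes at most 41.7 mm and 7.16 degrees, less where a joint would pass 70% of its speed; a pose out of reach is approached as far as the arm can. A call is refused whole if a number of a shift passes 0.0417 or a number of a turn 1, either way. A call with a gripper value outside its range is refused whole. "claw" is the closure, from 0 (fully open) to 1 (shut), set as the call begins (left out, the last holds). The fingers move at their own pace and stop on an object; "newtons" is the grip in N (left out, the last holds). Time passes only in rows, so rows that do not move let the fingers close. It gives the time, the measured TCP pose, the force and the opening at its end, in the units of the state.
- ctrl.get_state(): the state, without advancing time (a new reading comes with each control period).
- ctrl.snapshot(name): name is "side" or "top"; returns a dict with "color" (384x512x3 uint8, red, green, blue), "mtx" (3x3 intrinsics, pixels), "R" (3x3) and "t" (3): a world point X has camera coordinates R X + t. Camera axes: x right, y down, z forward; pixel columns grow to the right and rows downward; lengths in mm; the calibration is good to about 2 mm. A picture is of the moment at which its call begins. There is no depth.
- ctrl.finish_job(): hands the job in, once; it reports no verdict.
Trained networks look in the newest picture that a camera, given by its name, has taken for a name from the list of things; names that differ only in an ending like _2 or _b are one class to them, and where a whole thing is asked for, a point or a joint stands for the part that bears it (a point fixed in the world has none). Each returns a list of dicts, best first, with "score" (0 to 1); they miss things now and then, are a little off and sometimes report something else, mostly with a low value. They report only what shows in the picture. A call takes as long as a camera call. They do not tell look-alikes from the thing itself.
- ctrl.find_in(target, camera): "at" ([x, y, z] in mm, in world coordinates, good to about 4 mm: the middle of the surface that is visible of it).
- ctrl.mark_of(target, camera): "at" ([x, y, z] in mm, in world coordinates, good to about 4 mm: a listed point, or the origin of a listed thing).
The state is a dict: "time": time; "joint_positions": joint angles; "joint_vel": joint speeds; "tau": joint torques, N m; "eef_pos": TCP position; "tool_rot": TCP orientation; "contact_force": force on the tool from outside, world axes, zero at the start; "moment": the same for the moment, N m; "width": finger opening in mm.
Only numpy, scipy, OpenCV 4.12 (cv2) and the standard library are available. Lean on these libraries where they do the work, as an engineer would, in place of code of your own. Each camera call takes 0.05 s, during which the arm holds its last target. There are 200 camera calls.

## Working session

There is one attempt and no reset: what is moved stays moved. The work goes in short steps, Python scripts to look and compute and a tool call to move; the robot and the scene stay as the last step left them, time stands still between calls to the robot, and variables do not carry over. Pictures are saved under pics/ and viewed, about 12 in all and at most 16, crops included, and the job is handed in when it is done.

Besides the shell and the picture viewer there is one more tool, called after ">>>" by a JSON object that holds its "op" and its "data". send_rows: Moves the arm, as the interface text tells. Its arguments: {"type":"object","properties":{"targets":{"type":"array","items":{"type":"array","items":{"type":"number"}}},"claw":{"type":"number"},"newtons":{"type":"number"}},"required":["targets"]}

```bash
ls; mkdir -p pics; python3 - <<'E'
from plant import ctrl
import cv2
s=ctrl.get_state(); print(s['time'],s['eef_pos'],s['tool_rot'],s['width'])
for n in ['top','side']:
    p=ctrl.snapshot(n); cv2.imwrite(f'pics/{n}0.png',cv2.resize(p['color'][:,:,::-1],(768,576),interpolation=cv2.INTER_CUBIC))
    print(n,p['mtx'].tolist(),p['R'].tolist(),p['t'].tolist())
    for t in ['bottom_rail','cross_rail','end_stop','wide_post','square_post','round_post','top_rail','offcut','f_clamp','hammer']:
        print(t,[([round(float(v)) for v in d['at']],round(d['score'],2)) for d in ctrl.mark_of(t,n)])
E
```

```text
pics
0.0 [238.70656866 522.42872754 213.64904557] [ 2.64264139  1.69763205 -0.00266872] 92.01281422494507
top [[427.63077825185866, 0.0, 258.00710835285423], [0.0, 427.63077825185866, 191.9368228550907], [0.0, 0.0, 1.0]] [[-0.012664365018050351, -0.999912650367558, 0.0037822603844484244], [-0.9968531750834979, 0.012329418106384616, -0.07830538152073076], [0.07825190850476958, -0.004762046207686151, -0.9969222445764149]] [14.96511078059119, 557.7487851290246, 1325.846345216147]
bottom_rail [([620, -31, 3], 0.92)]
cross_rail [([610, 144, -1], 0.78)]
end_stop [([640, -206, 0], 0.63)]
wide_post [([494, 390, 0], 0.83), ([691, 291, -2], 0.68), ([582, 319, -1], 0.53), ([541, 475, -2], 0.52)]
square_post [([590, -335, 2], 0.59)]
round_post [([441, 297, 0], 0.72)]
top_rail [([434, -17, -3], 0.69)]
offcut [([444, -293, 2], 0.7), ([619, -32, 7], 0.32)]
f_clamp [([491, -467, 0], 0.85)]
hammer [([537, 471, -2], 0.62)]
side [[365.96159602093235, 0.0, 251.44966834296943], [0.0, 365.96159602093235, 191.8516880107722], [0.0, 0.0, 1.0]] [[0.9975907254455556, -0.06912953933314851, -0.005818186710360156], [-0.04120436638372604, -0.522955947902657, -0.8513631873320275], [0.055811689599273046, 0.8495517543651003, -0.5245444423109009]] [-547.7555048684275, 45.442414214675814, 1033.0342979536915]
bottom_rail [([625, -34, -5], 0.84), ([606, 144, -1], 0.22)]
cross_rail [([622, -34, -3], 0.37)]
end_stop [([639, -208, -1], 0.77)]
wide_post [([496, 388, -6], 0.96), ([689, 289, 0], 0.87), ([582, 323, 2], 0.8)]
square_post [([592, -339, 3], 0.94)]
round_post [([436, 302, -6], 0.59)]
top_rail [([432, -20, -1], 0.85)]
offcut [([446, -294, -3], 0.59), ([641, -206, -1], 0.52)]
f_clamp [([492, -464, -2], 0.86)]
hammer []
```

View pics/top0.png

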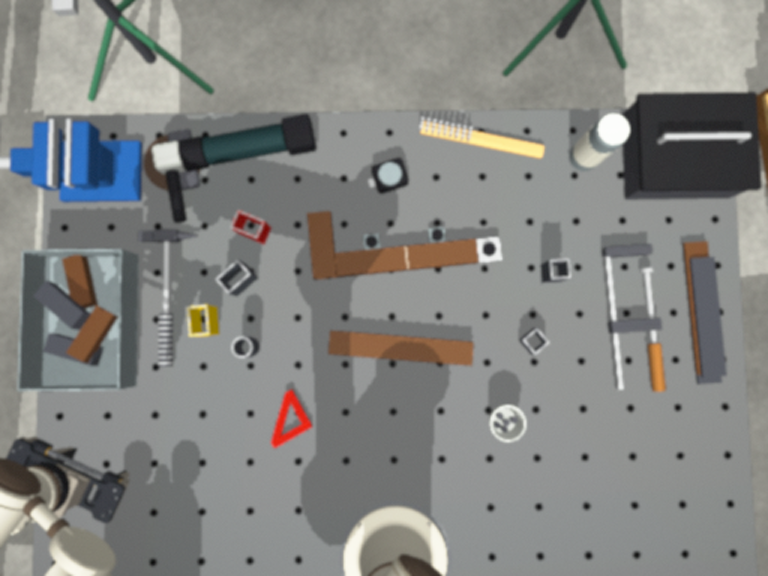

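View pics/side0.png

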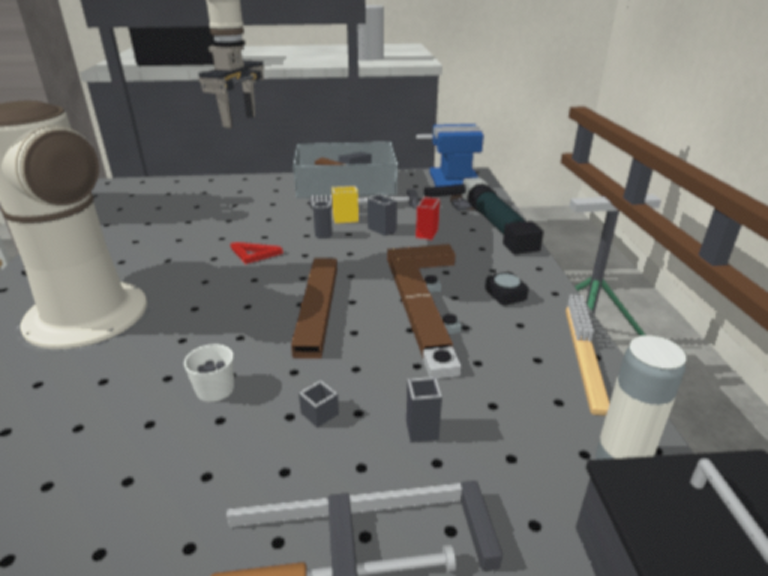

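```bash
cat > h.py <<'E'
import numpy as np, cv2
from scipy.optimize import minimize
from plant import ctrl
def proj(p,X):
    c=np.atleast_2d(X)@p['R'].T+p['t']; u=c@p['mtx'].T; return u[:,:2]/u[:,2:]
def box(x,y,a,sx,sy,sz,z0=0,oy=0,ox=0):
    c,s=np.cos(a),np.sin(a); P=np.array([[ox+i*sx/2,oy+j*sy/2,z0+k*sz] for i in(-1,1) for j in(-1,1) for k in(0,1)])
    return np.c_[x+c*P[:,0]-s*P[:,1],y+s*P[:,0]+c*P[:,1],P[:,2]]
def sil(p,boxes,sc=8,shape=(384,512)):
    m=np.zeros(shape,np.float32)
    r=np.zeros((shape[0]*4,shape[1]*4),np.uint8)
    for b in boxes:
        q=cv2.convexHull(((proj(p,b)+.5)*4-.5).astype(np.float32))
        cv2.fillConvexPoly(r,np.round(q*16).astype(np.int32),255,shift=4)
    return cv2.resize(r,shape[::-1],interpolation=cv2.INTER_AREA)/255.
def brown(p):
    c=p['color'].astype(float); return np.clip(((c[...,0]-c[...,2])/(c.sum(2)+1)-.05)/.12,0,1)
def fit(p,mk,x0,w,step=(6,6,.06)):
    x0=np.array(x0,float)
    roi=cv2.dilate((sil(p,mk(*x0))>0).astype(np.uint8),np.ones((15,15)))>0
    f=lambda v:((sil(p,mk(*v))-w)[roi]**2).sum()
    S=np.vstack([x0]+[x0+np.eye(3)[i]*step[i] for i in range(3)])
    r=minimize(f,x0,method='Nelder-Mead',options=dict(initial_simplex=S,xatol=.02,fatol=.01))
    return r.x,r.fun
toprail=lambda x,y,a:[box(x,y,a,50,300,30)]
botrail=lambda x,y,a:[box(x,y,a,50,300,30),box(x,y,a,140,50,30,oy=175,ox=45)]
def pose():
    s=ctrl.get_state(); from scipy.spatial.transform import Rotation as Ro
    R=Ro.from_rotvec(s['tool_rot']).as_matrix(); return np.array(s['eef_pos']),R,s
def go(x,y,z,yaw=None):
    """print needed moves: tool-z turn (units) to get tool-x at yaw deg (mod 180), then shift in the turned frame (mm)"""
    e,R,s=pose(); cur=np.degrees(np.arctan2(R[1,0],R[0,0]))
    yaw=cur if yaw is None else yaw
    a=(yaw-cur+90)%180-90
    t=np.radians(cur+a); d=np.array([x,y,z])-e
    print('t %.2f'%s['time'],'tcp',e.round(1),'yaw %.1f'%cur,'tilt',R[:2,2].round(3),'w %.1f'%s['width'],'F',np.round(s['contact_force'],1),'j6 %.2f'%s['joint_positions'][5])
    print(' turn units',round(-a/6,2),'(alt',round((-a+180*np.sign(a))/6,2),') shift after',[round(v,1) for v in(d[0]*np.cos(t)+d[1]*np.sin(t),d[0]*np.sin(t)-d[1]*np.cos(t),-d[2])])
E
python3 - <<'E'
from h import *
for n in ['top','side']:
    p=ctrl.snapshot(n);w=brown(p)
    print(n,'top',fit(p,toprail,(433,-19,0.05),w),'bot',fit(p,botrail,(622,-32,0.06),w))
    im=p['color'][:,:,::-1]
    if n=='top':
        C=[]
        for q in [(582,320,80),(440,299,80),(591,-337,80),(445,-293,40)]:
            u=proj(p,q)[0]; x,y=int(u[0])-20,int(u[1])-15; print(q,u,x,y); C.append(cv2.resize(im[y:y+30,x:x+40],(400,300),interpolation=cv2.INTER_CUBIC))
        cv2.imwrite('pics/crops.png',np.vstack([np.hstack(C[:2]),np.hstack(C[2:])]))
E
```

```text
top top (array([ 4.33497330e+02, -1.78334424e+01, -9.31517635e-02]), np.float64(23.1729201017981)) bot (array([ 6.2280749e+02, -3.2131423e+01,  8.8992519e-02]), np.float64(81.50489400037216))
(582, 320, 80) [154.56418825 183.73670605] 134 168
(440, 299, 80) [161.29501535 230.90384398] 141 215
(591, -337, 80) [371.94343625 178.11890019] 351 163
(445, -293, 40) [355.8292424  226.67429006] 335 211
side top (array([ 4.32380141e+02, -1.54393443e+01, -9.17571146e-02]), np.float64(116.49091209893153)) bot (array([ 6.21602222e+02, -2.91578796e+01,  7.52461712e-02]), np.float64(341.90993852291024))
```

View pics/crops.png

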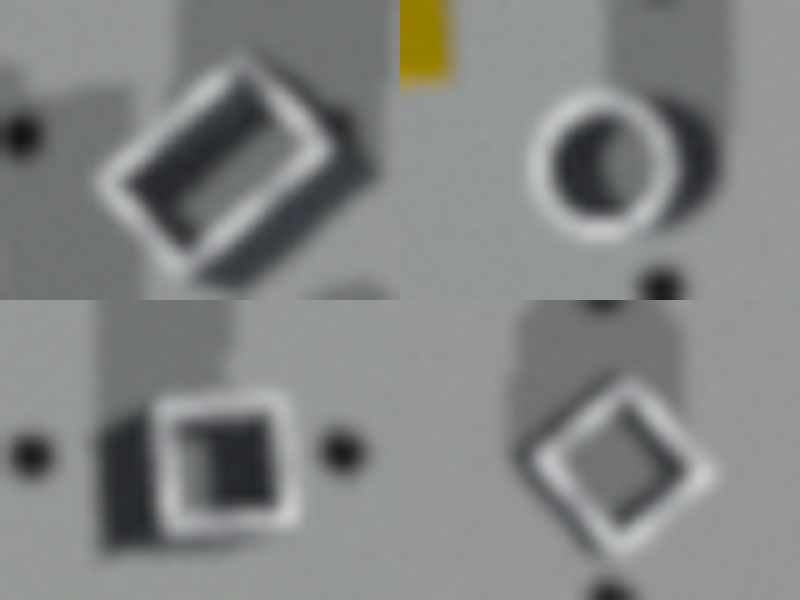

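```bash
python3 - <<'E'
from h import *
p=ctrl.snapshot('top')
def back(px,z):
    c=-p['R'].T@p['t']; d=np.linalg.inv(p['mtx']@p['R'])@np.r_[px,1]; return (c+d*(z-c[2])/d[2])[:2]
def W(o,pts): return np.array([back(np.array(o)+(np.array(q)+.5)/10-.5,80) for q in pts])
a=W((134,168),[(240,55),(97,185),(180,277),(333,147)])
r=W((141,215),[(203,165)]); s=W((351,163),[(153,102),(290,90),(300,225),(163,235)])
for n,P in (('wide',a),('sq',s)):
    e=np.roll(P,-1,0)-P; print(n,P.mean(0),np.linalg.norm(e,axis=1),np.degrees(np.arctan2(e[:,1],e[:,0])))
print('round',r)
b,th=np.array([622.3,-30.8]),.084
for n,o in (('wide',120),('round',0),('sq',-130)): print(n,b+o*np.array([-np.sin(th),np.cos(th)]))
go(582,320,150,0)
E
```

```text
wide [580.77443093 319.26431029] [57.89944569 37.75617182 60.05039969 39.94801825] [ 132.25930309 -138.14852033  -49.7927348    44.90459041]
sq [ 588.75509667 -340.73303433] [41.78198201 41.13255049 41.61711196 40.50957373] [ -85.67372158 -177.78488835   93.47622451    2.42244614]
round [[439.58145408 300.32763804]]
wide [612.2318499   88.77688888]
round [622.3 -30.8]
sq [ 633.20716261 -160.34162962]
t 1.25 tcp [239.1 522.9 214.6] yaw 65.4 tilt [0. 0.] w 92.3 F [ 0.5 -0.3  0. ] j6 -0.21
 turn units 10.91 (alt -19.09 ) shift after [np.float64(342.9), np.float64(202.9), np.float64(64.6)]
```

>>> {"op": "send_rows", "data": {"targets": [[0, 0, 0, 0, 0, 0.93], [0, 0, 0, 0, 0, 0.93], [0, 0, 0, 0, 0, 0.93], [0, 0, 0, 0, 0, 0.93]], "claw": 0, "newtons": 30}}

```text
time: 1.58
eef_pos: [239.1, 522.9, 214.6]
tool_rot: [2.93, 1.132, -0.0]
contact_force: [0.6, 0.3, 0.3]
width: 91.8
```

>>> {"op": "send_rows", "data": {"targets": [[0.011, 0.038, 0.006, 0, 0, 0], [0.011, 0.038, 0.006, 0, 0, 0], [0.011, 0.038, 0.006, 0, 0, 0], [0.011, 0.038, 0.006, 0, 0, 0], [0.011, 0.038, 0.006, 0, 0, 0], [0.011, 0.038, 0.006, 0, 0, 0], [0.011, 0.038, 0.006, 0, 0, 0], [0.011, 0.038, 0.006, 0, 0, 0], [0.011, 0.038, 0.006, 0, 0, 0], [0.011, 0.038, 0.006, 0, 0, 0]]}}

```text
time: 2.42
eef_pos: [583.2, 313.6, 154.8]
tool_rot: [-2.92, -1.142, -0.008]
contact_force: [-0.4, 0.3, 1.2]
width: 92.0
```

```bash
python3 -c "
from h import *
go(580.8,319.3,45,43)"
```

```text
t 2.42 tcp [583.2 313.6 154.8] yaw 42.7 tilt [0.003 0.007] w 92.0 F [-0.4  0.3  1.2] j6 -0.44
 turn units -0.05 (alt 29.95 ) shift after [np.float64(2.1), np.float64(-5.8), np.float64(109.8)]
```

>>> {"op": "send_rows", "data": {"targets": [[0.001, -0.003, 0.022, 0, 0, 0], [0.001, -0.003, 0.022, 0, 0, 0], [0, 0, 0.022, 0, 0, 0], [0, 0, 0.022, 0, 0, 0], [0, 0, 0.022, 0, 0, 0], [0, 0, 0, 0, 0, 0]]}}

```text
time: 2.92
eef_pos: [591.9, 311.7, 40.3]
tool_rot: [-2.93, -1.124, -0.017]
contact_force: [-1.3, -0.5, -1.1]
width: 91.8
```

>>> {"op": "send_rows", "data": {"targets": [[0, 0, 0, 0, 0, 0], [0, 0, 0, 0, 0, 0], [0, 0, 0, 0, 0, 0], [0, 0, 0, 0, 0, 0], [0, 0, 0, 0, 0, 0], [0, 0, 0, 0, 0, 0]], "claw": 1}}

```text
time: 3.42
eef_pos: [594.7, 313.0, 46.3]
tool_rot: [-2.93, -1.125, -0.028]
contact_force: [-0.6, 0.5, -0.2]
width: 54.1
```

```bash
python3 -c "
from h import *
go(580.8,319.3,45,43)"
```

```text
t 3.42 tcp [594.7 313.   46.3] yaw 42.0 tilt [0.016 0.009] w 54.1 F [-0.6  0.5 -0.2] j6 -0.43
 turn units -0.16 (alt 29.84 ) shift after [np.float64(-5.9), np.float64(-14.1), np.float64(1.3)]
```

>>> {"op": "send_rows", "data": {"targets": [[0, 0, 0, 0, 0, 0], [0, 0, 0, 0, 0, 0], [-0.003, -0.006, 0, 0, 0, 0], [-0.003, -0.006, 0, 0, 0, 0], [0, 0, 0, 0, 0, 0], [0, 0, 0, 0, 0, 0]], "claw": 0.1}}

```text
time: 3.92
eef_pos: [582.0, 319.1, 48.4]
tool_rot: [-2.93, -1.126, -0.033]
contact_force: [0.9, -0.5, -0.0]
width: 82.9
```

```bash
python3 -c "
from h import *
go(580.8,319.3,45,43)"
```

```text
t 3.92 tcp [582.  319.1  48.4] yaw 42.0 tilt [0.019 0.01 ] w 82.9 F [ 0.9 -0.5 -0. ] j6 -0.42
 turn units -0.16 (alt 29.84 ) shift after [np.float64(-0.7), np.float64(-1.0), np.float64(3.4)]
```

```bash
cat >> h.py <<'E'
_go=go
def go(*a):
    _go(*a); e,R,s=pose(); w=R.T@np.cross(R[:,2],[0,0,-1])/.10472; print(' level turn',w.round(2),'vel %.3f'%np.abs(s['joint_vel']).max())
E
```

>>> {"op": "send_rows", "data": {"targets": [[0, 0, 0.002, 0.05, -0.2, 0], [0, 0, 0, 0, 0, 0], [0, 0, 0, 0, 0, 0], [0, 0, 0, 0, 0, 0], [0, 0, 0, 0, 0, 0], [0, 0, 0, 0, 0, 0], [0, 0, 0, 0, 0, 0], [0, 0, 0, 0, 0, 0], [0, 0, 0, 0, 0, 0], [0, 0, 0, 0, 0, 0]], "claw": 1}}

```text
time: 4.75
eef_pos: [581.9, 319.1, 45.5]
tool_rot: [2.932, 1.126, -0.005]
contact_force: [0.4, 0.2, -0.2]
width: 39.9
```

```bash
python3 -c "
from h import *
go(612.2,88.8,160,4.8)"
```

```text
t 4.75 tcp [581.9 319.1  45.5] yaw 42.0 tilt [-0.003 -0.001] w 39.9 F [ 0.4  0.2 -0.2] j6 -0.41
 turn units 6.2 (alt -23.8 ) shift after [np.float64(11.0), np.float64(232.0), np.float64(-114.5)]
 level turn [-0.01  0.03  0.  ] vel 0.002
```

>>> {"op": "send_rows", "data": {"targets": [[0, 0, -0.02, 0, 0, 0], [0, 0, -0.03, 0, 0, 0], [0, 0, -0.03, 0, 0, 0], [0, 0, -0.02, 0, 0, 0.6], [0, 0, -0.01, 0, 0, 0.9], [0, 0, 0, 0, 0, 0.9], [0, 0, 0, 0, 0, 0.9], [0, 0, 0, 0, 0, 0.9], [0, 0, 0, 0, 0, 0.9], [0, 0, 0, 0, 0, 0.9]]}}

```text
time: 5.58
eef_pos: [576.7, 316.9, 152.8]
tool_rot: [3.133, 0.121, -0.028]
contact_force: [-0.4, 0.2, -3.5]
width: 39.9
```

>>> {"op": "send_rows", "data": {"targets": [[0.001, 0.02, 0, 0, 0, 0.1], [0.001, 0.03, 0, 0, 0, 0], [0.001, 0.035, 0, 0, 0, 0], [0.001, 0.035, 0, 0, 0, 0], [0.001, 0.035, 0, 0, 0, 0], [0.001, 0.03, 0, 0, 0, 0], [0.001, 0.02, 0, 0, 0, 0], [0.001, 0.01, 0, 0, 0, 0], [0, 0.005, 0, 0, 0, 0], [0, 0, 0, 0, 0, 0]]}}

```text
time: 6.42
eef_pos: [593.4, 89.8, 146.2]
tool_rot: [3.133, 0.102, -0.048]
contact_force: [-0.2, 0.5, -2.4]
width: 39.8
```

```bash
python3 -c "
from h import *
go(612.2,87.9,75,4.8)"
```

```text
t 6.42 tcp [593.4  89.8 146.2] yaw 3.7 tilt [-0.03  -0.008] w 39.8 F [-0.2  0.5 -2.4] j6 -0.11
 turn units -0.18 (alt 29.82 ) shift after [np.float64(18.5), np.float64(3.5), np.float64(71.2)]
 level turn [0.05 0.29 0.  ] vel 0.015
```

Correct, pause, then descend.

>>> {"op": "send_rows", "data": {"targets": [[0.006, 0.002, 0, 0.05, 0.29, -0.18], [0.008, 0.0015, 0.01, 0, 0, 0], [0.004, 0, 0.012, 0, 0, 0], [0, 0, 0.012, 0, 0, 0], [0, 0, 0, 0, 0, 0], [0, 0, 0, 0, 0, 0]]}}

```text
time: 6.92
eef_pos: [610.5, 94.7, 108.3]
tool_rot: [-3.135, -0.142, 0.004]
contact_force: [1.1, 0.3, -2.9]
width: 40.1
```

```bash
python3 -c "
from h import *
go(612.2,87.9,75,4.8)"
```

```text
t 6.92 tcp [610.5  94.7 108.3] yaw 5.2 tilt [-0.003  0.003] w 40.1 F [ 1.1  0.3 -2.9] j6 -0.13
 turn units 0.07 (alt -29.93 ) shift after [np.float64(1.1), np.float64(6.9), np.float64(33.3)]
 level turn [-0.03  0.02  0.  ] vel 0.027
```

>>> {"op": "send_rows", "data": {"targets": [[0.0005, 0.003, 0.007, 0, 0, 0.07], [0.0005, 0.004, 0.007, 0, 0, 0], [0, 0, 0.006, 0, 0, 0], [0, 0, 0.005, 0, 0, 0], [0, 0, 0, 0, 0, 0], [0, 0, 0, 0, 0, 0], [0, 0, 0, 0, 0, 0]]}}

```text
time: 7.5
eef_pos: [611.1, 88.1, 80.3]
tool_rot: [-3.135, -0.131, 0.007]
contact_force: [0.2, 0.7, -3.2]
width: 39.8
```

```bash
python3 -c "
from h import *
go(612.2,87.9,75.5,4.8)
p=ctrl.snapshot('side'); cv2.imwrite('pics/s1.png',cv2.resize(p['color'][110:290,180:420,::-1],(800,600),interpolation=cv2.INTER_CUBIC))"
```

```text
t 7.50 tcp [611.1  88.1  80.3] yaw 4.8 tilt [-0.004  0.003] w 39.8 F [ 0.2  0.7 -3.2] j6 -0.14
 turn units -0.0 (alt 30.0 ) shift after [np.float64(1.0), np.float64(0.3), np.float64(4.8)]
 level turn [-0.03  0.04  0.  ] vel 0.002
```

View pics/s1.png

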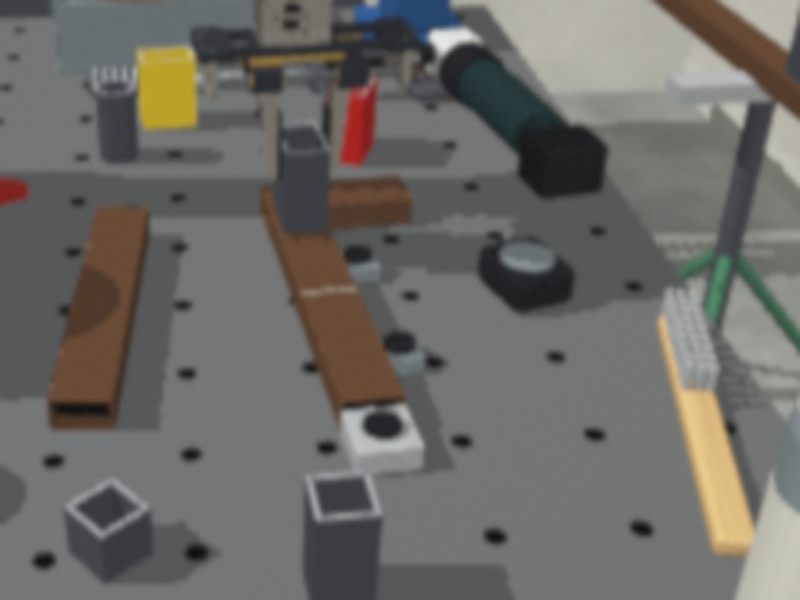

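Post held just above the rail by the cross rail (base at pixel 302,232), centred. Lower and release.

>>> {"op": "send_rows", "data": {"targets": [[0.001, 0, 0.002, -0.03, 0.04, 0], [0, 0, 0.002, 0, 0, 0], [0, 0, 0.001, 0, 0, 0], [0, 0, 0, 0, 0, 0]]}}

```text
time: 7.88
eef_pos: [613.4, 88.3, 76.4]
tool_rot: [3.139, 0.131, 0.005]
contact_force: [0.5, 0.6, -3.2]
width: 39.6
```

```bash
python3 -c "
from h import *
go(612.2,87.9,75.5,4.8)"
```

```text
t 7.88 tcp [613.4  88.3  76.4] yaw 4.8 tilt [0.003 0.   ] w 39.6 F [ 0.5  0.6 -3.2] j6 -0.14
 turn units -0.0 (alt 30.0 ) shift after [np.float64(-1.2), np.float64(0.3), np.float64(0.9)]
 level turn [ 0.   -0.03  0.  ] vel 0.003
```

>>> {"op": "send_rows", "data": {"targets": [[-0.001, 0, 0.0015, 0, -0.03, 0], [0, 0, 0.0005, 0, 0, 0], [0, 0, 0, 0, 0, 0]]}}

```text
time: 8.13
eef_pos: [613.4, 88.2, 75.7]
tool_rot: [3.138, 0.132, 0.004]
contact_force: [0.4, -0.3, -2.4]
width: 39.8
```

>>> {"op": "send_rows", "data": {"targets": [[0, 0, 0, 0, 0, 0], [0, 0, 0, 0, 0, 0], [0, 0, 0, 0, 0, 0], [0, 0, 0, 0, 0, 0]], "claw": 0.1}}

```text
time: 8.47
eef_pos: [614.6, 88.1, 76.9]
tool_rot: [3.138, 0.132, 0.008]
contact_force: [0.3, 0.2, 0.3]
width: 64.5
```

>>> {"op": "send_rows", "data": {"targets": [[0, 0, -0.01, 0, 0, 0], [0, 0, -0.02, 0, 0, 0], [0, 0, -0.03, 0, 0, 0], [0, 0, -0.02, 0, 0, 0], [0, 0, -0.01, 0, 0, 0], [0, 0, 0, 0, 0, 0]]}}

```text
time: 8.97
eef_pos: [613.5, 88.2, 172.7]
tool_rot: [3.138, 0.131, 0.006]
contact_force: [-0.3, 0.2, -0.1]
width: 82.7
```

```bash
python3 -c "
from h import *
go(439.6,300.3,120,4.8)"
```

```text
t 8.97 tcp [613.5  88.2 172.7] yaw 4.8 tilt [ 0.004 -0.   ] w 82.7 F [-0.3  0.2 -0.1] j6 -0.14
 turn units -0.0 (alt 30.0 ) shift after [np.float64(-155.6), np.float64(-226.0), np.float64(52.7)]
 level turn [ 0.01 -0.04  0.  ] vel 0.008
```

>>> {"op": "send_rows", "data": {"targets": [[-0.0095, -0.0135, 0.002, 0, 0, 0], [-0.0155, -0.0225, 0.003, 0, 0, 0], [-0.022, -0.032, 0.004, 0, 0, 0], [-0.022, -0.032, 0.004, 0, 0, 0], [-0.022, -0.032, 0.004, 0, 0, 0], [-0.022, -0.032, 0.004, 0, 0, 0], [-0.0185, -0.027, 0.004, 0, 0, 0], [-0.014, -0.02, 0.003, 0, 0, 0], [-0.008, -0.011, 0.002, 0, 0, 0], [-0.002, -0.004, 0, 0, 0, 0]]}}

```text
time: 9.8
eef_pos: [417.9, 310.0, 127.2]
tool_rot: [3.135, 0.126, -0.022]
contact_force: [0.3, 0.1, -0.2]
width: 82.7
```

>>> {"op": "send_rows", "data": {"targets": [[0, 0, 0, 0, 0, 0], [0, 0, 0, 0, 0, 0]]}}

```text
time: 9.97
eef_pos: [414.6, 310.5, 124.8]
tool_rot: [3.133, 0.131, -0.029]
contact_force: [-0.2, 0.5, 0.2]
width: 82.9
```

```bash
python3 -c "
from h import *
go(439.6,300.3,45,4.8)"
```

```text
t 9.97 tcp [414.6 310.5 124.8] yaw 4.8 tilt [-0.018 -0.007] w 82.9 F [-0.2  0.5  0.2] j6 0.32
 turn units -0.0 (alt 30.0 ) shift after [np.float64(24.1), np.float64(12.3), np.float64(79.8)]
 level turn [0.05 0.18 0.  ] vel 0.014
```

>>> {"op": "send_rows", "data": {"targets": [[0.006, 0.003, 0.002, 0.05, 0.18, 0], [0.009, 0.005, 0.004, 0, 0, 0], [0.006, 0.003, 0.006, 0, 0, 0], [0.002, 0.001, 0.01, 0, 0, 0], [0, 0, 0.004, 0, 0, 0], [0, 0, 0, 0, 0, 0]], "claw": 0}}

```text
time: 10.47
eef_pos: [444.5, 295.6, 95.6]
tool_rot: [-3.139, -0.12, -0.005]
contact_force: [-0.3, -0.5, -0.8]
width: 92.1
```

```bash
python3 -c "
from h import *
go(439.6,300.3,45,4.8)"
```

```text
t 10.47 tcp [444.5 295.6  95.6] yaw 4.4 tilt [0.003 0.   ] w 92.1 F [-0.3 -0.5 -0.8] j6 0.28
 turn units -0.07 (alt 29.93 ) shift after [np.float64(-4.5), np.float64(-5.1), np.float64(50.6)]
 level turn [-0.   -0.03  0.  ] vel 0.021
```

>>> {"op": "send_rows", "data": {"targets": [[-0.002, -0.002, 0.008, 0, 0, -0.07], [-0.002, -0.002, 0.012, 0, 0, 0], [0, 0, 0.013, 0, 0, 0], [0, 0, 0.009, 0, 0, 0], [0, 0, 0.004, 0, 0, 0], [0, 0, 0, 0, 0, 0], [0, 0, 0, 0, 0, 0]]}}

```text
time: 11.05
eef_pos: [439.4, 299.4, 45.2]
tool_rot: [3.139, 0.133, 0.003]
contact_force: [-0.6, -0.0, 0.1]
width: 92.0
```

```bash
python3 -c "
from h import *
go(439.6,300.3,45,4.8)"
```

```text
t 11.05 tcp [439.4 299.4  45.2] yaw 4.9 tilt [0.002 0.   ] w 92.0 F [-0.6 -0.   0.1] j6 0.29
 turn units 0.01 (alt -29.99 ) shift after [np.float64(0.2), np.float64(-0.9), np.float64(0.2)]
 level turn [ 0.   -0.02  0.  ] vel 0.007
```

>>> {"op": "send_rows", "data": {"targets": [[0, -0.001, 0, 0, 0, 0], [0, 0, 0, 0, 0, 0], [0, 0, 0, 0, 0, 0], [0, 0, 0, 0, 0, 0], [0, 0, 0, 0, 0, 0], [0, 0, 0, 0, 0, 0], [0, 0, 0, 0, 0, 0], [0, 0, 0, 0, 0, 0], [0, 0, 0, 0, 0, 0]], "claw": 1}}

```text
time: 11.8
eef_pos: [441.2, 301.5, 48.1]
tool_rot: [-3.137, -0.134, -0.01]
contact_force: [0.3, 0.2, -0.2]
width: 42.2
```

>>> {"op": "send_rows", "data": {"targets": [[0, 0, -0.01, 0, 0, 0], [0, 0, -0.02, 0, 0, 0], [0, 0, -0.03, 0, 0, 0], [0, 0, -0.03, 0, 0, 0], [0, 0, -0.025, 0, 0, 0], [0, 0, -0.015, 0, 0, 0], [0, 0, -0.008, 0, 0, 0], [0, 0, 0, 0, 0, 0]]}}

```text
time: 12.47
eef_pos: [436.4, 299.5, 191.5]
tool_rot: [3.137, 0.134, -0.005]
contact_force: [0.7, 0.8, -3.1]
width: 41.8
```

```bash
python3 -c "
from h import *
go(622.3,-31.2,180,4.8)"
```

```text
t 12.47 tcp [436.4 299.5 191.5] yaw 4.9 tilt [-0.003 -0.002] w 41.8 F [ 0.7  0.8 -3.1] j6 0.29
 turn units 0.01 (alt -29.99 ) shift after [np.float64(157.5), np.float64(345.1), np.float64(11.5)]
 level turn [0.01 0.03 0.  ] vel 0.011
```

>>> {"op": "send_rows", "data": {"targets": [[0.0075, 0.016, 0, 0, 0, 0], [0.0135, 0.03, 0, 0, 0, 0], [0.017, 0.0375, 0, 0, 0, 0], [0.017, 0.0375, 0, 0, 0, 0], [0.017, 0.0375, 0, 0, 0, 0], [0.017, 0.0375, 0, 0, 0, 0], [0.017, 0.0375, 0, 0, 0, 0], [0.017, 0.0375, 0, 0, 0, 0], [0.0135, 0.03, 0, 0, 0, 0], [0.0075, 0.016, 0, 0, 0, 0]]}}

```text
time: 13.3
eef_pos: [604.0, -10.9, 176.7]
tool_rot: [-3.136, -0.149, 0.036]
contact_force: [0.4, -0.1, -3.4]
width: 42.0
```

>>> {"op": "send_rows", "data": {"targets": [[0, 0, 0, 0, 0, 0], [0, 0, 0, 0, 0, 0]]}}

```text
time: 13.47
eef_pos: [603.7, -15.3, 173.0]
tool_rot: [-3.135, -0.139, 0.043]
contact_force: [-0.0, 0.2, -2.5]
width: 42.1
```

```bash
python3 -c "
from h import *
go(622.3,-29.6,83,4.8)"
```

```text
t 13.47 tcp [603.7 -15.3 173. ] yaw 5.1 tilt [-0.028  0.002] w 42.1 F [-0.   0.2 -2.5] j6 -0.31
 turn units 0.05 (alt -29.95 ) shift after [np.float64(17.3), np.float64(15.8), np.float64(90.0)]
 level turn [-0.04  0.26  0.  ] vel 0.031
```

>>> {"op": "send_rows", "data": {"targets": [[0.004, 0.004, 0.006, -0.04, 0.26, 0.05], [0.006, 0.005, 0.012, 0, 0, 0], [0.004, 0.004, 0.018, 0, 0, 0], [0.001, 0.001, 0.018, 0, 0, 0], [0, 0, 0.01, 0, 0, 0], [0, 0, 0.005, 0, 0, 0], [0, 0, 0, 0, 0, 0], [0, 0, 0, 0, 0, 0]]}}

```text
time: 14.13
eef_pos: [613.4, -18.6, 96.0]
tool_rot: [-3.133, -0.143, 0.015]
contact_force: [0.4, -0.4, -1.5]
width: 42.4
```

```bash
python3 -c "
from h import *
go(622.3,-29.6,78.5,4.8)"
```

```text
t 14.13 tcp [613.4 -18.6  96. ] yaw 5.2 tilt [-0.01   0.005] w 42.4 F [ 0.4 -0.4 -1.5] j6 -0.32
 turn units 0.07 (alt -29.93 ) shift after [np.float64(8.0), np.float64(11.7), np.float64(17.5)]
 level turn [-0.06  0.09  0.  ] vel 0.013
```

>>> {"op": "send_rows", "data": {"targets": [[0.004, 0.006, 0.003, -0.06, 0.09, 0.07], [0.003, 0.005, 0.004, 0, 0, 0], [0.002, 0.002, 0.003, 0, 0, 0], [0, 0, 0, 0, 0, 0], [0, 0, 0, 0, 0, 0]]}}

```text
time: 14.55
eef_pos: [626.5, -31.9, 88.5]
tool_rot: [3.136, 0.131, 0.01]
contact_force: [0.4, 0.1, -1.7]
width: 42.1
```

```bash
python3 -c "
from h import *
go(622.3,-29.6,78.5,4.8)"
```

```text
t 14.55 tcp [626.5 -31.9  88.5] yaw 4.8 tilt [ 0.007 -0.003] w 42.1 F [ 0.4  0.1 -1.7] j6 -0.33
 turn units -0.0 (alt 30.0 ) shift after [np.float64(-4.0), np.float64(-2.7), np.float64(10.0)]
 level turn [ 0.03 -0.06  0.  ] vel 0.011
```

>>> {"op": "send_rows", "data": {"targets": [[-0.003, -0.002, 0.003, 0.03, -0.06, 0], [-0.001, -0.001, 0.003, 0, 0, 0], [0, 0, 0.003, 0, 0, 0], [0, 0, 0, 0, 0, 0], [0, 0, 0, 0, 0, 0]]}}

```text
time: 14.97
eef_pos: [622.2, -29.2, 79.2]
tool_rot: [-3.139, -0.131, -0.0]
contact_force: [-0.1, -0.6, -2.4]
width: 41.7
```

```bash
python3 -c "
from h import *
go(622.3,-29.6,78.5,4.8)"
```

```text
t 14.97 tcp [622.2 -29.2  79.2] yaw 4.8 tilt [0. 0.] w 41.7 F [-0.1 -0.6 -2.4] j6 -0.32
 turn units -0.0 (alt 30.0 ) shift after [np.float64(0.0), np.float64(0.4), np.float64(0.7)]
 level turn [-0. -0.  0.] vel 0.010
```

>>> {"op": "send_rows", "data": {"targets": [[0, 0, 0.001, 0, 0, 0], [0, 0, 0.001, 0, 0, 0], [0, 0, 0, 0, 0, 0]]}}

```text
time: 15.22
eef_pos: [622.6, -29.3, 78.5]
tool_rot: [3.139, 0.131, 0.001]
contact_force: [-1.2, -0.1, -2.3]
width: 42.2
```

>>> {"op": "send_rows", "data": {"targets": [[0, 0, 0, 0, 0, 0], [0, 0, 0, 0, 0, 0], [0, 0, 0, 0, 0, 0], [0, 0, 0, 0, 0, 0], [0, 0, 0, 0, 0, 0]], "claw": 0}}

```text
time: 15.63
eef_pos: [624.3, -29.7, 80.1]
tool_rot: [3.138, 0.131, 0.008]
contact_force: [-0.9, 0.2, -0.2]
width: 73.3
```

>>> {"op": "send_rows", "data": {"targets": [[0, 0, -0.01, 0, 0, 0], [0, 0, -0.02, 0, 0, 0], [0, 0, -0.03, 0, 0, 0], [0, 0, -0.02, 0, 0, 0], [0, 0, -0.01, 0, 0, 0], [0, 0, 0, 0, 0, 0]]}}

```text
time: 16.13
eef_pos: [623.1, -29.3, 175.3]
tool_rot: [3.138, 0.131, 0.005]
contact_force: [0.9, -0.6, 0.4]
width: 91.5
```

```bash
python3 -c "
from h import *
go(588.8,-340.7,120,3)"
```

```text
t 16.13 tcp [623.1 -29.3 175.3] yaw 4.8 tilt [ 0.003 -0.   ] w 91.5 F [ 0.9 -0.6  0.4] j6 -0.32
 turn units 0.3 (alt -29.7 ) shift after [np.float64(-50.5), np.float64(309.1), np.float64(55.3)]
 level turn [ 0.01 -0.03  0.  ] vel 0.008
```

>>> {"op": "send_rows", "data": {"targets": [[-0.0025, 0.0155, 0.002, 0, 0, 0.3], [-0.0045, 0.028, 0.003, 0, 0, 0], [-0.0063, 0.0385, 0.005, 0, 0, 0], [-0.0063, 0.0385, 0.005, 0, 0, 0], [-0.0063, 0.0385, 0.005, 0, 0, 0], [-0.0063, 0.0385, 0.005, 0, 0, 0], [-0.0063, 0.0385, 0.005, 0, 0, 0], [-0.0045, 0.028, 0.004, 0, 0, 0], [-0.003, 0.0185, 0.002, 0, 0, 0], [-0.002, 0.012, 0, 0, 0, 0]]}}

```text
time: 16.97
eef_pos: [588.0, -333.1, 129.9]
tool_rot: [-3.134, -0.091, 0.001]
contact_force: [0.5, 0.6, 0.2]
width: 92.0
```

>>> {"op": "send_rows", "data": {"targets": [[0, 0, 0, 0, 0, 0], [0, 0, 0, 0, 0, 0]]}}

```text
time: 17.13
eef_pos: [586.6, -334.9, 127.8]
tool_rot: [-3.133, -0.086, 0.004]
contact_force: [0.6, 0.8, -0.4]
width: 91.7
```

```bash
python3 -c "
from h import *
go(588.8,-340.7,95,3)"
```

```text
t 17.13 tcp [ 586.6 -334.9  127.8] yaw 3.1 tilt [-0.003  0.008] w 91.7 F [ 0.6  0.8 -0.4] j6 -0.75
 turn units 0.02 (alt -29.98 ) shift after [np.float64(1.9), np.float64(5.9), np.float64(32.8)]
 level turn [-0.07  0.02  0.  ] vel 0.014
```

>>> {"op": "send_rows", "data": {"targets": [[0.001, 0.003, 0.006, -0.07, 0.02, 0], [0.001, 0.003, 0.012, 0, 0, 0], [0, 0, 0.018, 0, 0, 0], [0, 0, 0.018, 0, 0, 0], [0, 0, 0.012, 0, 0, 0], [0, 0, 0.008, 0, 0, 0], [0, 0, 0.004, 0, 0, 0], [0, 0, 0, 0, 0, 0], [0, 0, 0, 0, 0, 0]]}}

```text
time: 17.88
eef_pos: [592.3, -331.6, 43.0]
tool_rot: [-3.138, -0.103, 0.0]
contact_force: [-0.0, -0.1, 0.4]
width: 91.7
```

```bash
python3 -c "
from h import *
go(588.8,-340.7,45,3)"
```

```text
t 17.88 tcp [ 592.3 -331.6   43. ] yaw 3.8 tilt [-0.     0.002] w 91.7 F [-0.  -0.1  0.4] j6 -0.75
 turn units 0.13 (alt -29.87 ) shift after [np.float64(-3.9), np.float64(8.9), np.float64(-2.0)]
 level turn [-0.02  0.    0.  ] vel 0.006
```

>>> {"op": "send_rows", "data": {"targets": [[-0.002, 0.0045, -0.001, 0, 0, 0.1], [-0.001, 0.0035, 0, 0, 0, 0], [0, 0, 0, 0, 0, 0], [0, 0, 0, 0, 0, 0]]}}

```text
time: 18.22
eef_pos: [591.1, -342.0, 47.2]
tool_rot: [3.139, 0.085, 0.006]
contact_force: [0.7, -0.0, -0.2]
width: 91.9
```

```bash
python3 -c "
from h import *
go(588.8,-340.7,45,3)"
```

```text
t 18.22 tcp [ 591.1 -342.    47.2] yaw 3.1 tilt [ 0.004 -0.002] w 91.9 F [ 0.7 -0.  -0.2] j6 -0.76
 turn units 0.02 (alt -29.98 ) shift after [np.float64(-2.3), np.float64(-1.4), np.float64(2.2)]
 level turn [ 0.02 -0.03  0.  ] vel 0.011
```

>>> {"op": "send_rows", "data": {"targets": [[-0.001, -0.001, 0.002, 0, 0, 0], [0, 0, 0, 0, 0, 0], [0, 0, 0, 0, 0, 0], [0, 0, 0, 0, 0, 0], [0, 0, 0, 0, 0, 0], [0, 0, 0, 0, 0, 0], [0, 0, 0, 0, 0, 0], [0, 0, 0, 0, 0, 0], [0, 0, 0, 0, 0, 0]], "claw": 1}}

```text
time: 18.97
eef_pos: [590.3, -341.9, 46.5]
tool_rot: [3.137, 0.084, 0.007]
contact_force: [-0.2, -0.0, 0.2]
width: 39.9
```

```bash
python3 -c "
from h import *
go(588.8,-340.7,45,3)"
```

```text
t 18.97 tcp [ 590.3 -341.9   46.5] yaw 3.1 tilt [ 0.005 -0.003] w 39.9 F [-0.2 -0.   0.2] j6 -0.76
 turn units 0.01 (alt -29.99 ) shift after [np.float64(-1.4), np.float64(-1.3), np.float64(1.5)]
 level turn [ 0.03 -0.04  0.  ] vel 0.002
```

>>> {"op": "send_rows", "data": {"targets": [[0, 0, -0.01, 0, 0, 0], [0, 0, -0.02, 0, 0, 0], [0, 0, -0.03, 0, 0, 0], [0, 0, -0.02, 0, 0, 0], [0, 0, -0.01, 0, 0, -0.3], [0, 0, 0, 0, 0, 0]]}}

```text
time: 19.47
eef_pos: [586.7, -338.4, 136.5]
tool_rot: [-3.133, -0.135, 0.006]
contact_force: [0.4, 0.4, -2.9]
width: 39.9
```

```bash
python3 -c "
from h import *
go(633.2,-160.3,100,4.8)"
```

```text
t 19.47 tcp [ 586.7 -338.4  136.5] yaw 4.9 tilt [-0.004  0.005] w 39.9 F [ 0.4  0.4 -2.9] j6 -0.79
 turn units 0.02 (alt -29.98 ) shift after [np.float64(61.3), np.float64(-173.6), np.float64(36.5)]
 level turn [-0.05  0.03  0.  ] vel 0.041
```

>>> {"op": "send_rows", "data": {"targets": [[0.005, -0.013, 0, -0.05, 0.03, 0], [0.008, -0.022, 0, 0, 0, 0], [0.01, -0.029, 0, 0, 0, 0], [0.011, -0.031, 0, 0, 0, 0], [0.01, -0.029, 0, 0, 0, 0], [0.008, -0.022, 0, 0, 0, 0], [0.005, -0.014, 0, 0, 0, 0], [0.002, -0.005, 0, 0, 0, 0], [0, 0, 0, 0, 0, 0], [0, 0, 0, 0, 0, 0]]}}

```text
time: 20.3
eef_pos: [627.4, -152.0, 125.3]
tool_rot: [-3.129, -0.123, 0.022]
contact_force: [-0.1, -1.3, -3.5]
width: 39.7
```

```bash
python3 -c "
from h import *
go(633.2,-161.5,80,4.8)"
```

```text
t 20.30 tcp [ 627.4 -152.   125.3] yaw 4.5 tilt [-0.014  0.009] w 39.7 F [-0.1 -1.3 -3.5] j6 -0.51
 turn units -0.05 (alt 29.95 ) shift after [np.float64(4.9), np.float64(9.9), np.float64(45.3)]
 level turn [-0.1   0.13  0.  ] vel 0.014
```

>>> {"op": "send_rows", "data": {"targets": [[0.002, 0.004, 0.006, -0.1, 0.13, -0.05], [0.002, 0.004, 0.01, 0, 0, 0], [0, 0.001, 0.012, 0, 0, 0], [0, 0, 0.008, 0, 0, 0], [0, 0, 0.004, 0, 0, 0], [0, 0, 0, 0, 0, 0], [0, 0, 0, 0, 0, 0]]}}

```text
time: 20.88
eef_pos: [629.4, -165.6, 78.7]
tool_rot: [-3.138, -0.121, 0.008]
contact_force: [0.2, -0.1, -3.6]
width: 40.2
```

```bash
python3 -c "
from h import *
go(633.2,-161.5,77,4.8)"
```

```text
t 20.88 tcp [ 629.4 -165.6   78.7] yaw 4.4 tilt [-0.005  0.001] w 40.2 F [ 0.2 -0.1 -3.6] j6 -0.52
 turn units -0.07 (alt 29.93 ) shift after [np.float64(4.1), np.float64(-3.7), np.float64(1.7)]
 level turn [-0.01  0.05  0.  ] vel 0.015
```

>>> {"op": "send_rows", "data": {"targets": [[0.002, -0.002, 0, 0, 0.05, -0.07], [0.001, -0.001, 0, 0, 0, 0], [0, 0, 0, 0, 0, 0], [0, 0, 0, 0, 0, 0]]}}

```text
time: 21.22
eef_pos: [633.1, -162.3, 79.8]
tool_rot: [-3.138, -0.133, -0.004]
contact_force: [0.4, -0.3, -2.7]
width: 39.8
```

```bash
python3 -c "
from h import *
go(633.2,-161.5,77,4.8)"
```

```text
t 21.22 tcp [ 633.1 -162.3   79.8] yaw 4.9 tilt [0.002 0.001] w 39.8 F [ 0.4 -0.3 -2.7] j6 -0.52
 turn units 0.01 (alt -29.99 ) shift after [np.float64(0.2), np.float64(-0.8), np.float64(2.8)]
 level turn [-0.01 -0.02  0.  ] vel 0.008
```

>>> {"op": "send_rows", "data": {"targets": [[0, 0, 0.0015, 0, 0, 0], [0, 0, 0.0015, 0, 0, 0], [0, 0, 0.0005, 0, 0, 0], [0, 0, 0, 0, 0, 0]]}}

```text
time: 21.55
eef_pos: [634.0, -162.2, 77.3]
tool_rot: [3.138, 0.134, 0.007]
contact_force: [-0.4, -0.2, -3.4]
width: 39.8
```

>>> {"op": "send_rows", "data": {"targets": [[0, 0, 0, 0, 0, 0], [0, 0, 0, 0, 0, 0], [0, 0, 0, 0, 0, 0], [0, 0, 0, 0, 0, 0], [0, 0, 0, 0, 0, 0]], "claw": 0}}

```text
time: 21.97
eef_pos: [636.1, -163.3, 80.2]
tool_rot: [3.136, 0.134, 0.014]
contact_force: [0.0, -0.5, -0.3]
width: 71.1
```

>>> {"op": "send_rows", "data": {"targets": [[0, 0, -0.01, 0, 0, 0], [0, 0, -0.02, 0, 0, 0], [0, 0, -0.03, 0, 0, 0], [0, 0, -0.03, 0, 0, 0], [0, 0, -0.02, 0, 0, 0], [0, 0, 0, 0, 0, 0], [0, 0, 0, 0, 0, 0]]}}

```text
time: 22.55
eef_pos: [634.6, -162.9, 198.0]
tool_rot: [3.136, 0.134, 0.014]
contact_force: [-0.6, 0.3, -0.2]
width: 91.8
```

```bash
python3 -c "
from h import *
go(433,-16.8,120,-5.3)
p=ctrl.snapshot('side'); cv2.imwrite('pics/s2.png',cv2.resize(p['color'][90:270,180:420,::-1],(800,600),interpolation=cv2.INTER_CUBIC))"
```

```text
t 22.55 tcp [ 634.6 -162.9  198. ] yaw 4.9 tilt [ 0.009 -0.003] w 91.8 F [-0.6  0.3 -0.2] j6 -0.52
 turn units 1.7 (alt -28.3 ) shift after [np.float64(-214.2), np.float64(-126.8), np.float64(78.0)]
 level turn [ 0.03 -0.09  0.  ] vel 0.033
```

View pics/s2.png

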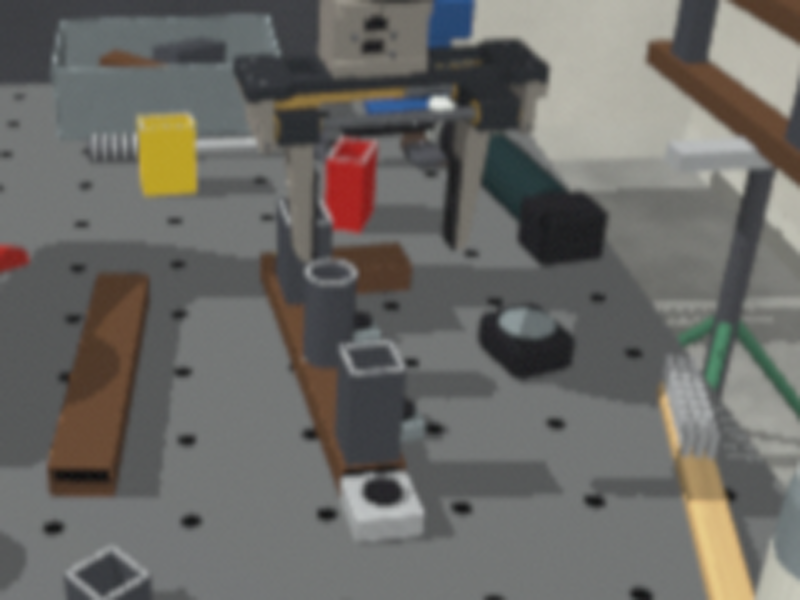

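>>> {"op": "send_rows", "data": {"targets": [[0, 0, 0, 0.03, -0.09, 0.85], [-0.009, -0.005, 0, 0, 0, 0.85], [-0.018, -0.011, 0, 0, 0, 0], [-0.026, -0.016, 0.004, 0, 0, 0], [-0.032, -0.019, 0.006, 0, 0, 0], [-0.034, -0.02, 0.008, 0, 0, 0], [-0.032, -0.019, 0.008, 0, 0, 0], [-0.026, -0.016, 0.008, 0, 0, 0], [-0.018, -0.01, 0.004, 0, 0, 0], [-0.008, -0.004, 0, 0, 0, 0]]}}

```text
time: 23.43
eef_pos: [427.0, -16.3, 140.6]
tool_rot: [-3.129, 0.165, 0.04]
contact_force: [0.0, 0.1, -0.8]
width: 91.8
```

>>> {"op": "send_rows", "data": {"targets": [[0, 0, 0, 0, 0, 0], [0, 0, 0, 0, 0, 0], [0, 0, 0, 0, 0, 0]]}}

```text
time: 23.68
eef_pos: [422.8, -14.2, 136.4]
tool_rot: [-3.127, 0.163, 0.052]
contact_force: [-0.3, -1.5, 0.3]
width: 92.0
```

```bash
python3 -c "
from h import *
go(433,-16.8,5,-5.3)
p=ctrl.snapshot('top'); cv2.imwrite('pics/t2.png',cv2.resize(p['color'][130:220,195:345,::-1],(800,480),interpolation=cv2.INTER_CUBIC))"
```

```text
t 23.68 tcp [422.8 -14.2 136.4] yaw -5.9 tilt [-0.033  0.012] w 92.0 F [-0.3 -1.5  0.3] j6 -0.22
 turn units -0.11 (alt 29.89 ) shift after [np.float64(10.4), np.float64(1.6), np.float64(131.4)]
 level turn [-0.08  0.32  0.  ] vel 0.014
```

View pics/t2.png

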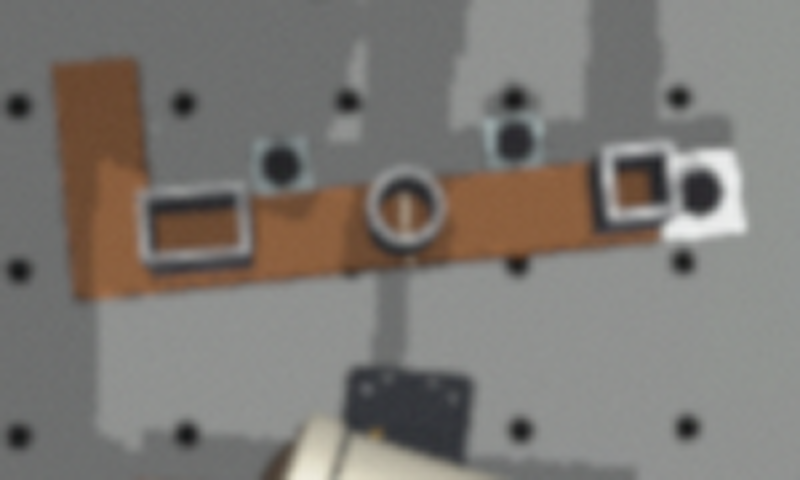

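```bash
python3 - <<'E'
from h import *
p=ctrl.snapshot('top')
def back(px,z):
    c=-p['R'].T@p['t']; d=np.linalg.inv(p['mtx']@p['R'])@np.r_[px,1]; return (c+d*(z-c[2])/d[2])[:2]
W=lambda pts,z:np.array([back(np.array([195,130])+(np.array(q)+.5)/5.3333-.5,z) for q in pts])
w=W([(138,190),(248,181),(252,257),(143,270)],110);s=W([(596,150),(672,140),(677,216),(604,229)],110);r=W([(404,208)],110)[0]
b=W([(75,298),(662,241)],30); ch=W([(408,262)],30)
e=b[1]-b[0]; print('rail edge',b,'len',np.linalg.norm(e),'angle',np.degrees(np.arctan2(e[0],-e[1])),'chalk',ch)
th=np.arctan2(e[0],-e[1]); ay=np.array([-np.sin(th),np.cos(th)]); ax=np.array([np.cos(th),np.sin(th)])
end=b[1]+25*ax; mid=end+150*ay; print('rail mid from corners',mid, 'alt', b[0]+25*ax-200*ay)
print('network/fit',622.8,-32.1,.089)
for mm in (mid,np.array([622.8,-32.1])):
  for n,c in (('w',w.mean(0)),('r',r),('s',s.mean(0))): print(n,c.round(1),'across %.1f along %.1f'%((c-mm)@ax,(c-mm)@ay))
for P in(w,s):
    d=np.roll(P,-1,0)-P; print(np.linalg.norm(d,axis=1).round(1),np.degrees(np.arctan2(d[:,1],d[:,0])).round(1))
E
```

```text
rail edge [[ 579.50083761  162.45568325]
 [ 608.98927123 -183.52919767]] len 347.2392626799926 angle 4.871569548244467 chalk [[598.37712784 -33.60094454]]
rail mid from corners [621.160582   -31.94800097] alt [621.39503078 -34.69876529]
network/fit 622.8 -32.1 0.089
w [612.   86.8] across 1.0 along 119.1
r [619.8 -29. ] across -1.1 along 3.1
s [ 631.8 -158.7] across -0.2 along -127.2
w [612.   86.8] across -0.7 along 119.4
r [619.8 -29. ] across -2.8 along 3.4
s [ 631.8 -158.7] across -1.8 along -126.9
[61.2 42.5 60.7 44.7] [ -86.  -177.6   96.1    3.2]
[42.7 42.6 41.2 44.4] [ -83.1 -177.7   99.4    4.5]
```

>>> {"op": "send_rows", "data": {"targets": [[0.003, 0.001, 0.004, -0.08, 0.32, -0.11], [0.004, 0.001, 0.01, 0, 0, 0], [0.002, 0, 0.018, 0, 0, 0], [0, 0, 0.018, 0, 0, 0], [0, 0, 0.014, 0, 0, 0], [0, 0, 0.008, 0, 0, 0], [0, 0, 0.004, 0, 0, 0], [0, 0, 0, 0, 0, 0], [0, 0, 0, 0, 0, 0]]}}

```text
time: 24.53
eef_pos: [441.5, -23.3, 61.0]
tool_rot: [3.135, -0.153, 0.018]
contact_force: [-0.3, -0.5, 0.5]
width: 91.5
```

```bash
python3 -c "
from h import *
go(433,-17,8,-5.3)"
```

```text
t 24.53 tcp [441.5 -23.3  61. ] yaw -5.6 tilt [ 0.011 -0.004] w 91.5 F [-0.3 -0.5  0.5] j6 -0.23
 turn units -0.05 (alt 29.95 ) shift after [np.float64(-9.0), np.float64(-5.4), np.float64(53.0)]
 level turn [ 0.03 -0.11  0.  ] vel 0.010
```

>>> {"op": "send_rows", "data": {"targets": [[-0.003, -0.002, 0.004, 0.03, -0.11, -0.05], [-0.003, -0.002, 0.006, 0, 0, 0], [0, 0, 0.006, 0, 0, 0], [0, 0, 0.005, 0, 0, 0], [0, 0, 0.003, 0, 0, 0], [0, 0, 0, 0, 0, 0], [0, 0, 0, 0, 0, 0]]}}

```text
time: 25.12
eef_pos: [437.5, -18.8, 36.9]
tool_rot: [3.138, -0.143, 0.005]
contact_force: [0.3, 0.4, 0.3]
width: 92.2
```

```bash
python3 -c "
from h import *
go(433,-17,8,-5.3)"
```

```text
t 25.12 tcp [437.5 -18.8  36.9] yaw -5.2 tilt [ 0.003 -0.001] w 92.2 F [0.3 0.4 0.3] j6 -0.23
 turn units 0.01 (alt -29.99 ) shift after [np.float64(-4.7), np.float64(-1.4), np.float64(28.9)]
 level turn [ 0.   -0.03  0.  ] vel 0.008
```

>>> {"op": "send_rows", "data": {"targets": [[-0.002, -0.001, 0.005, 0, -0.03, 0], [-0.001, 0, 0.008, 0, 0, 0], [0, 0, 0.007, 0, 0, 0], [0, 0, 0.004, 0, 0, 0], [0, 0, 0.002, 0, 0, 0], [0, 0, 0, 0, 0, 0], [0, 0, 0, 0, 0, 0]]}}

```text
time: 25.7
eef_pos: [434.1, -17.4, 7.8]
tool_rot: [3.138, -0.143, -0.001]
contact_force: [0.6, 0.2, 0.2]
width: 92.2
```

```bash
python3 -c "
from h import *
go(433,-17,8,-5.3)"
```

```text
t 25.70 tcp [434.1 -17.4   7.8] yaw -5.2 tilt [-0.001 -0.   ] w 92.2 F [0.6 0.2 0.2] j6 -0.23
 turn units 0.01 (alt -29.99 ) shift after [np.float64(-1.1), np.float64(-0.3), np.float64(-0.2)]
 level turn [0.   0.01 0.  ] vel 0.009
```

>>> {"op": "send_rows", "data": {"targets": [[0, 0, 0, 0, 0, 0], [0, 0, 0, 0, 0, 0], [0, 0, 0, 0, 0, 0], [0, 0, 0, 0, 0, 0], [0, 0, 0, 0, 0, 0], [0, 0, 0, 0, 0, 0], [0, 0, 0, 0, 0, 0], [0, 0, 0, 0, 0, 0], [0, 0, 0, 0, 0, 0]], "claw": 1, "newtons": 50}}

```text
time: 26.45
eef_pos: [434.5, -17.6, 8.7]
tool_rot: [3.138, -0.143, 0.0]
contact_force: [0.4, 0.8, 0.1]
width: 49.4
```

```bash
python3 -c "
from h import *
go(433,-17,8,-5.3)"
```

```text
t 26.45 tcp [434.5 -17.6   8.7] yaw -5.2 tilt [-0.    -0.001] w 49.4 F [0.4 0.8 0.1] j6 -0.23
 turn units 0.01 (alt -29.99 ) shift after [np.float64(-1.5), np.float64(-0.5), np.float64(0.7)]
 level turn [ 0.01 -0.    0.  ] vel 0.001
```

>>> {"op": "send_rows", "data": {"targets": [[0, 0, -0.008, 0, 0, 0], [0, 0, -0.016, 0, 0, 0], [0, 0, -0.024, 0, 0, 0], [0, 0, -0.028, 0, 0, 0], [0, 0, -0.028, 0, 0, 0], [0, 0, -0.024, 0, 0, -0.3], [0, 0, -0.016, 0, 0, -0.5], [0, 0, -0.008, 0, 0, -0.5], [0, 0, 0, 0, 0, -0.3], [0, 0, 0, 0, 0, 0]]}}

```text
time: 27.28
eef_pos: [422.9, -13.2, 159.3]
tool_rot: [-3.129, -0.132, 0.038]
contact_force: [0.8, -1.1, -7.7]
width: 49.6
```

```bash
python3 -c "
from h import *
go(622.3,-32,160,4.9)"
```

```text
t 27.28 tcp [422.9 -13.2 159.3] yaw 4.8 tilt [-0.025  0.009] w 49.6 F [ 0.8 -1.1 -7.7] j6 -0.40
 turn units -0.01 (alt 29.99 ) shift after [np.float64(197.1), np.float64(35.7), np.float64(-0.7)]
 level turn [-0.1   0.23  0.  ] vel 0.020
```

>>> {"op": "send_rows", "data": {"targets": [[0.008, 0.001, -0.006, -0.1, 0.23, 0], [0.016, 0.003, -0.006, 0, 0, 0], [0.023, 0.004, -0.004, 0, 0, 0], [0.027, 0.005, 0, 0, 0, 0], [0.029, 0.006, 0, 0, 0, 0], [0.027, 0.005, 0, 0, 0, 0], [0.023, 0.004, 0, 0, 0, 0], [0.016, 0.003, 0, 0, 0, 0], [0.008, 0.002, 0, 0, 0, 0], [0, 0, 0, 0, 0, 0]]}}

```text
time: 28.12
eef_pos: [605.0, -28.8, 163.9]
tool_rot: [-3.135, -0.117, 0.015]
contact_force: [-0.2, -0.4, -6.8]
width: 49.1
```

>>> {"op": "send_rows", "data": {"targets": [[0, 0, 0, 0, 0, 0], [0, 0, 0, 0, 0, 0]]}}

```text
time: 28.28
eef_pos: [603.7, -28.2, 161.7]
tool_rot: [-3.134, -0.115, 0.021]
contact_force: [-0.5, -0.8, -7.3]
width: 49.7
```

```bash
python3 -c "
from h import *
go(622.3,-32,127,4.9)"
```

```text
t 28.28 tcp [603.7 -28.2 161.7] yaw 4.2 tilt [-0.014  0.005] w 49.7 F [-0.5 -0.8 -7.3] j6 -0.32
 turn units -0.12 (alt 29.88 ) shift after [np.float64(18.2), np.float64(5.4), np.float64(34.7)]
 level turn [-0.06  0.13  0.  ] vel 0.017
```

>>> {"op": "send_rows", "data": {"targets": [[0.005, 0.001, 0.002, -0.06, 0.13, -0.12], [0.007, 0.002, 0.005, 0, 0, 0], [0.004, 0.001, 0.006, 0, 0, 0], [0.001, 0, 0.005, 0, 0, 0], [0, 0, 0.002, 0, 0, 0], [0, 0, 0, 0, 0, 0], [0, 0, 0, 0, 0, 0]]}}

```text
time: 28.87
eef_pos: [619.6, -30.1, 137.9]
tool_rot: [-3.138, -0.136, 0.003]
contact_force: [0.0, -0.0, -8.5]
width: 49.8
```

```bash
python3 -c "
from h import *
go(622.3,-32,121,4.9)"
```

```text
t 28.87 tcp [619.6 -30.1 137.9] yaw 5.0 tilt [-0.002  0.   ] w 49.8 F [ 0.  -0.  -8.5] j6 -0.33
 turn units 0.01 (alt -29.99 ) shift after [np.float64(2.5), np.float64(2.2), np.float64(16.9)]
 level turn [-0.01  0.02  0.  ] vel 0.005
```

>>> {"op": "send_rows", "data": {"targets": [[0.001, 0.001, 0.003, -0.01, 0.02, 0], [0.0015, 0.001, 0.004, 0, 0, 0], [0, 0, 0.004, 0, 0, 0], [0, 0, 0.003, 0, 0, 0], [0, 0, 0, 0, 0, 0], [0, 0, 0, 0, 0, 0]]}}

```text
time: 29.37
eef_pos: [622.5, -32.2, 122.7]
tool_rot: [3.138, 0.136, 0.001]
contact_force: [0.8, -0.2, -7.4]
width: 49.7
```

```bash
python3 -c "
from h import *
go(622.3,-32,118.7,4.9)
p=ctrl.snapshot('side'); cv2.imwrite('pics/s3.png',cv2.resize(p['color'][90:270,180:420,::-1],(800,600),interpolation=cv2.INTER_CUBIC))"
```

```text
t 29.37 tcp [622.5 -32.2 122.7] yaw 5.0 tilt [ 0.001 -0.001] w 49.7 F [ 0.8 -0.2 -7.4] j6 -0.33
 turn units 0.01 (alt -29.99 ) shift after [np.float64(-0.2), np.float64(-0.2), np.float64(4.0)]
 level turn [ 0.01 -0.01  0.  ] vel 0.008
```

View pics/s3.png

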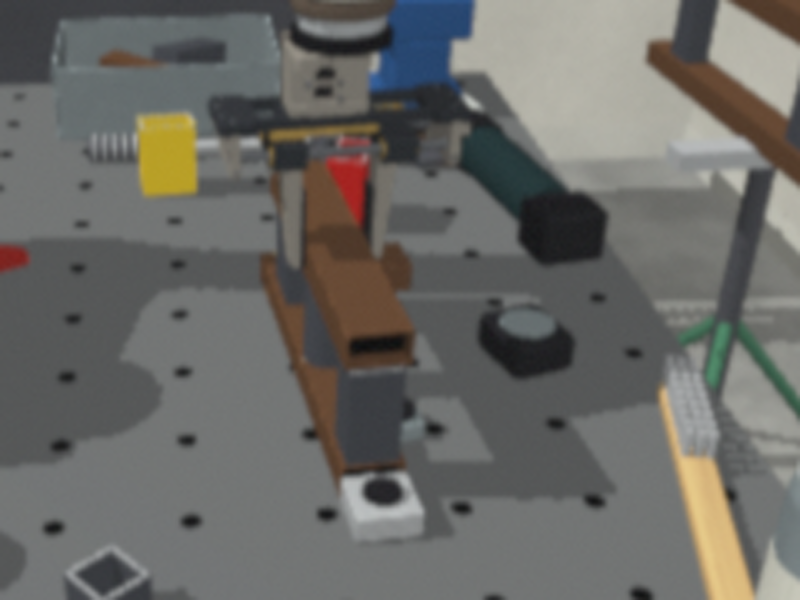

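The top rail hangs just above the posts, level and aligned (its end at 375,345 above the square post). Lower slowly.

>>> {"op": "send_rows", "data": {"targets": [[0, 0, 0.0015, 0, 0, 0], [0, 0, 0.0015, 0, 0, 0], [0, 0, 0.001, 0, 0, 0], [0, 0, 0, 0, 0, 0], [0, 0, 0, 0, 0, 0]]}}

```text
time: 29.83
eef_pos: [622.8, -32.2, 118.9]
tool_rot: [3.138, 0.136, 0.003]
contact_force: [0.5, 0.3, -7.1]
width: 49.4
```

```bash
python3 -c "
from h import *
go(622.3,-32,118.7,4.9)"
```

```text
t 29.83 tcp [622.8 -32.2 118.9] yaw 5.0 tilt [ 0.002 -0.001] w 49.4 F [ 0.5  0.3 -7.1] j6 -0.33
 turn units 0.01 (alt -29.99 ) shift after [np.float64(-0.5), np.float64(-0.2), np.float64(0.2)]
 level turn [ 0.01 -0.02  0.  ] vel 0.001
```

>>> {"op": "send_rows", "data": {"targets": [[0, 0, 0.001, 0, 0, 0], [0, 0, 0.001, 0, 0, 0], [0, 0, 0, 0, 0, 0]]}}

```text
time: 30.08
eef_pos: [623.1, -32.3, 119.0]
tool_rot: [3.137, 0.136, 0.004]
contact_force: [0.8, 0.5, -7.2]
width: 49.6
```

```bash
python3 -c "
from h import *
go(622.3,-32,118.7,4.9)"
```

```text
t 30.08 tcp [623.1 -32.3 119. ] yaw 5.0 tilt [ 0.002 -0.001] w 49.6 F [ 0.8  0.5 -7.2] j6 -0.33
 turn units 0.01 (alt -29.99 ) shift after [np.float64(-0.8), np.float64(-0.3), np.float64(0.3)]
 level turn [ 0.01 -0.02  0.  ] vel 0.006
```

>>> {"op": "send_rows", "data": {"targets": [[-0.0005, 0, 0.002, 0, 0, 0], [0, 0, 0.001, 0, 0, 0], [0, 0, 0, 0, 0, 0]]}}

```text
time: 30.33
eef_pos: [623.8, -32.4, 118.8]
tool_rot: [3.137, 0.137, 0.008]
contact_force: [-0.7, 0.1, -7.6]
width: 49.6
```

>>> {"op": "send_rows", "data": {"targets": [[0, 0, 0, 0, 0, 0], [0, 0, 0, 0, 0, 0], [0, 0, 0, 0, 0, 0], [0, 0, 0, 0, 0, 0], [0, 0, 0, 0, 0, 0]], "claw": 0}}

```text
time: 30.75
eef_pos: [628.3, -33.6, 122.7]
tool_rot: [3.133, 0.136, 0.026]
contact_force: [0.1, -0.7, 0.1]
width: 81.1
```

>>> {"op": "send_rows", "data": {"targets": [[0, 0, -0.01, 0, 0, 0], [0, 0, -0.02, 0, 0, 0], [0, 0, -0.02, 0, 0, 0], [0, 0, -0.02, 0, 0, 0], [0, 0, -0.02, 0, 0, 0], [0, 0, 0, 0, 0, 0]]}}

```text
time: 31.25
eef_pos: [626.9, -33.3, 219.5]
tool_rot: [3.133, 0.136, 0.028]
contact_force: [0.7, -0.6, 1.3]
width: 91.6
```

>>> {"op": "send_rows", "data": {"targets": [[-0.015, 0, 0, 0, 0, 0], [-0.025, 0, 0, 0, 0, 0], [-0.03, 0, 0, 0, 0, 0], [-0.03, 0, 0, 0, 0, 0], [-0.03, 0, 0, 0, 0, 0], [-0.03, 0, 0, 0, 0, 0], [-0.02, 0, 0, 0, 0, 0], [-0.01, 0, 0, 0, 0, 0], [0, 0, 0, 0, 0, 0]]}}

```text
time: 32.0
eef_pos: [430.2, -49.9, 212.5]
tool_rot: [3.131, 0.137, 0.034]
contact_force: [1.2, -0.0, -0.2]
width: 91.9
```

```bash
python3 - <<'E'
from h import *
go(430,-30,200,5)
p=ctrl.snapshot('side'); A=cv2.resize(p['color'][90:270,180:420,::-1],(400,300),interpolation=cv2.INTER_CUBIC)
p=ctrl.snapshot('top'); B=cv2.resize(p['color'][120:220,195:345,::-1],(450,300),interpolation=cv2.INTER_CUBIC)
cv2.imwrite('pics/f.png',cv2.resize(np.hstack([A,B]),(800,282)))
w=brown(p); tr=lambda x,y,a:[box(x,y,a,50,300,30,z0=110),box(622.5,-32,.087,50,300,30),box(622.5,-32,.087,140,50,30,oy=175,ox=45)]
print(fit(p,tr,(622,-32,.085),w))
E
```

```text
t 32.00 tcp [430.2 -49.9 212.5] yaw 5.0 tilt [ 0.022 -0.006] w 91.9 F [ 1.2 -0.  -0.2] j6 -0.49
 turn units 0.0 (alt -30.0 ) shift after [np.float64(1.5), np.float64(-19.8), np.float64(12.5)]
 level turn [ 0.08 -0.21  0.  ] vel 0.022
(array([ 6.22746308e+02, -3.26419032e+01,  9.04632396e-02]), np.float64(83.97348147647779))
```

View pics/f.png

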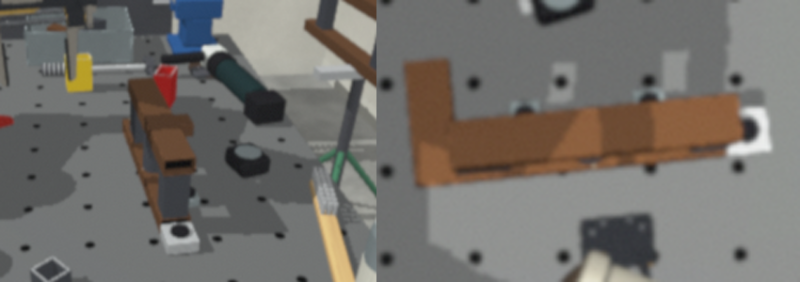

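```bash
python3 -c "
from plant import ctrl
print(ctrl.finish_job())"
```

```text
the job is handed in; nothing more can be done
None
```

The frame is set up dry on the bottom rail, and I handed the job in at about 32 s of the 109 s allowed. The wide post is at the cross rail, the round post is at mid-length and the square post is at the end stop. The top rail lies on all three.

| Part | Last check (top camera) | Limit |
|---|---|---|
| Posts, across the rail | off by at most about 3 mm | 8 mm |
| Posts, along the rail | off by about 1 mm (wide), 3 mm (round) and 3 mm (square) | 10 mm |
| Wide and square posts, angle to the rail | within about 5° by hand-picked corners; the gripper read within 0.1° of the 4.8° I aimed for | 7° |
| Top rail, from straight above | off by about 0.5 mm | 10 mm |
| Top rail, angle to the bottom rail | off by about 0.1° | 4° |

- **Timing of the post check:** I measured the posts before laying the top rail. Afterwards I only looked at pictures, which showed them still upright under it.
- **Disagreement between cameras:** the side and top cameras put the rails about 3 mm and 0.8° apart. I aimed near the average of the two.
- **Grasp and release:** the first approach to the wide post drifted about 14 mm, so I corrected it before gripping. When I let go of the top rail the gripper shifted about 5 mm, but the last fit shows the rail did not move with it.
- **Other objects:** I worked well clear of the offcut, F-clamp, hammer and the red and yellow look-alikes. I did not measure their positions again at the end.

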